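# Unplug the blow-off nozzle from the bench air manifold

## Robot

A 7-joint arm with a two-finger parallel gripper is mounted at the origin on a cart in front of the work surface, level with it; the furniture and walls round the work are solid. World frame = base frame: x ahead of the robot, y to its left, z up, the work surface at z = 0. Lengths are in m, angles in rad, forces in N, time in s.
With the tool pointing down it reaches from about 0.35 to 0.9 m from the base axis. Payload 8.1 kg.
Tool frame: the origin (TCP) lies midway between the tips of the shut fingers; the grasp point (between the pads) lies 19 mm behind it; z points along the fingers, y is the line along which they close (so a half turn about z gives the same grasp; the last joint's range is limited). The gripper opens to 92 mm and grips with 3 to 60 N. Pads are 19 mm wide; open, the fingers measure 130 mm over their backs; the gripper's body (75 mm by 190 mm) begins 47 mm behind the grasp point.
Start: joints at [1.053, 0.434, 0.025, 1.573, -0.012, 1.134, -0.075], TCP at [0.252, -0.572, 0.227] pointing down, gripper open.
Joint ranges: [-2.62, 2.62], [-0.44, 2.09], [-1.27, 1.32], [0.08, 2.57], [-1.32, 4.46], [0.12, 2], [-2.74, 2.74]. Speed limits (rad/s): [2.22, 2.22, 3.01, 3.01, 3.14, 3.14, 3.14].

## Interface

Orientations are given as a unit quaternion [w, x, y, z].
In Python, from plant import ctrl gives the robot as it stands. The module is installed in compiled form; this text tells all that it offers.
- The arm moves only by the shell command python3 -m handwheel 'ROWS'. ROWS is JSON, a list of rows, each a list of 3 entries, a list of its own where there are three numbers: the shift along the tool's x, y, z normalised to -1 to 1, where 1 is 100 mm, then the turn, a rotation vector about the tool's x, y, z normalised to -1 to 1, where 1 is pi/4 rad, then the finger opening in mm, from 0 to 91.8. In form: [[[dx, dy, dz], [ax, ay, az], grip], ...]. A call has 1 to 20 rows; each row is the pose to reach, as a shift and turn from the pose commanded when the call began, along the tool's axes at that moment; what a row does not reach only later rows make up. A row lasts 1/12 s, in which the tool goes at most 41.7 mm and 7.16 degrees, less where a joint would pass 70% of its speed; a pose out of reach is approached as far as the arm can. A call with a number of a shift or a turn outside -1 to 1 is refused whole. A call with a gripper value outside its range is refused whole. The fingers move at their own pace and stop on an object; the grip force is fixed at half the most. Time passes only in rows, so rows that repeat a pose let the fingers close. It gives the time, the measured TCP pose, the force, the opening and the grip force at its end, in the units of the state.
- ctrl.get_state(): the state, without advancing time (a new reading comes with each control period).
- ctrl.capture(name): name is "scene" or "side" or "wrist"; returns a dict with "image" (480x640x3 uint8, red, green, blue), "vertical_fov" (degrees; the focal length in pixels is half the picture's height over the tangent of half this angle, whatever the lens; pixels are square), "cx", "cy" (the principal point, pixels), "world_from_camera" (4x4, takes a point from camera to world coordinates). Camera axes: x right, y up, looking along -z (the intrinsics and any distortion apply to the point x, -y, -z); pixel columns grow to the right and rows downward; lengths in m; the calibration is good to about 2 mm. A picture is of the moment at which its call begins. There is no depth.
- ctrl.job_done(): hands the job in; it is judged then, once.
The state is a dict: "time_s": time; "joint_positions": joint angles; "qd": joint speeds; "tau": joint torques, N m; "tool_pos": TCP position; "tcp_rot": TCP orientation; "wrist_force": force on the tool from outside, world axes, zero at the start; "moment": the same for the moment, N m; "gripper_width": finger opening in m; "grasp_force": force on a finger pad.
Only numpy, scipy, OpenCV 4.12 (cv2) and the standard library are available. Lean on these libraries where they do the work, as an engineer would, in place of code of your own. Each camera call takes 0.05 s, during which the arm holds its last target. There are 200 camera calls.

## Task

The air is shut off and the brass blow-off nozzle is still plugged into one of the two quick couplers of the bench air manifold. Pull the spring sleeve of that coupler back towards the manifold as far as it goes and keep it there until the nozzle has slid forward, then let go so that the sleeve springs fully home. Take the freed nozzle out and lay it gently, lying flat, in the open steel tray with the other fittings; leave the dust plug seated in the other coupler and the other things on the bench alone.

Things in the scene. Friction and masses are not known exactly. Their poses are not given: they have to be found in the camera images.
- manifold: Bench air manifold, fixed: aluminium bar (184 mm long, 42 deep, 45 high, top 108 mm above the bench) on two pipe legs, gauge on its left end. Origin on the bench under the bar's middle. Two quick couplers stand out of its front (its own -x): axes level, along its x, 85 mm above the bench, at y = +55 mm (left) and -55 mm (right). One holds the nozzle, the other the dust plug.
- mouth_left (a point): Mouth of the left coupler's barrel (outside 21 mm, bore 15 mm), on its axis, axes as the manifold's. Balls in the barrel hold the plugged part; the sleeve draws them out. While the sleeve is fully back, a damped spring pushes the part 17 mm forward in about 0.5 s; it then rests free in the mouth. Let go too early and it stays caught: pull again. Once free, draw it 25 mm more along the axis to take it out.
- mouth_right (a point): Mouth of the right coupler's barrel: the same as the left one.
- sleeve_left (a joint): Spring sleeve of the left coupler: 0 = home, grows to 0.010 m (stop) as the sleeve slides back to the manifold (the manifold's +x). Spring 3 N at home, 7 N fully back. The part comes free somewhere between 0.004 and 0.008 m, so pull to the stop; pulling on the part with the sleeve home does not free it.
- sleeve_right (a joint): The same for the right coupler.
- sleeve_left_centre (a point): Centre of the left sleeve, on the coupler's axis: a steel ring, outside diameter 30 mm (31 over its grip ribs), 28 mm long along the axis. At home its front end is 2 mm behind the mouth, and 10 mm of barrel with a coil spring shows behind it. The point moves with the sleeve; axes as the manifold's.
- sleeve_right_centre (a point): The same for the right sleeve.
- nozzle_hexagon (a point): Middle of the hexagon of the loose blow-off nozzle (60 g), on its axis. Straight, 102 mm long: brass hexagon 20 mm across flats, 24 mm long; a 9 mm brass tube reaches on to 48 mm from this point forward (its own -x), a 14 mm steel nipple to 54 mm back (+x) into the coupler. Plugged in, two flats are upright at left and right, and this point is 14 mm in front of the mouth; once freed 32 mm, drooping 2-3 degrees.
- nozzle: The same nozzle; origin on its axis 40 mm behind the middle of its hexagon, axes as above.
- plug_cap (a point): Middle of the round rubber cap (diameter 23 mm, 14 mm long, no tube) of the dust plug in the other coupler, on its axis. It stays in.
- tray: Open steel tray, fixed: 170 mm along its x, 130 mm along its y, 26 mm high, walls and floor 2.5 mm. Origin at the middle of its underside. A hex key (75 mm, 5 mm thick) lies along its +y wall and a small brass bush (17 mm) stands at x = +68 mm, y = +12 mm; the floor below y = +20 mm and x = +50 mm is free.
- lock_cylinder_1: Brass lock cylinder standing on the bench, 35 mm across, 30 mm high; origin under it. Leave alone.
- lock_cylinder_2: A second one. Leave alone.
- lock_cylinder_3: A third one. Leave alone.
- padlock: Brass padlock lying flat, 68 x 42 x 17 mm. Leave alone.
- oil_bottle: Small oil bottle with a long tip, standing, 37 mm across, 122 mm high; origin under it. Leave alone.
- swarf_brush: Wooden-handled brush lying flat, 167 x 25 x 14 mm. Leave alone.
- screwdriver: Screwdriver lying on the bench, 180 mm long, 23 mm thick. Leave alone.

How it is judged:
On the way, in this order (a step that is already met when the one before it is completed fails the run):
1. the sleeve of the coupler that holds the nozzle is pulled back until its balls are clear, with the nozzle still in the coupler (distance of nozzle_hexagon from where it was at the start of the episode below 0.025 m and ((y of nozzle_hexagon in the frame of manifold above 0 m and value of joint sleeve_left above 0.006 m) or (y of nozzle_hexagon in the frame of manifold below 0 m and value of joint sleeve_right above 0.006 m))), for 0.1 s.
2. the nozzle has come forward by more than 13 mm and that sleeve, let go, is home again (within 1.5 mm) (distance of nozzle_hexagon from where it was at the start of the episode above 0.013 m and value of joint each of sleeve_left, sleeve_right below 0.0015 m and contact force between the fingers and sleeve_left below 0.1 N and contact force between the fingers and sleeve_right below 0.1 N), for 0.1 s.
At the end, for the whole second after the job is handed in: The nozzle lies at rest on the floor of the tray: middle of its hexagon inside the walls and less than 22 mm above the tray's underside, its axis within 15 degrees of level; both sleeves are home (within 1.5 mm) and the dust plug is still seated (within 5 mm of where it was) (value of joint each of sleeve_left, sleeve_right below 0.0015 m and x of nozzle_hexagon in the frame of tray between -0.083 and 0.083 m and y of nozzle_hexagon in the frame of tray between -0.063 and 0.063 m and z of nozzle_hexagon in the frame of tray between 0 and 0.022 m and angle between nozzle_hexagon's own x axis and vertical between 1.31 and 1.83 rad and linear speed of nozzle below 0.02 m/s and distance of plug_cap from where it was at the start of the episode below 0.005 m); the robot touches nothing.
It fails at once if the nozzle falls or flies free of the fingers faster than 0.8 m/s (a drop of more than about 3 cm) (linear speed of nozzle above 0.8 m/s and contact force between the fingers and nozzle below 0.05 N).
It fails at once if the dust plug comes out of its seat (more than 8 mm) (distance of plug_cap from where it was at the start of the episode above 0.008 m).
It fails at once if a bystander (lock cylinder, padlock, oil bottle, brush, screwdriver) is pushed more than 30 mm (distance of any of padlock, oil_bottle, screwdriver, swarf_brush, lock_cylinder_1, lock_cylinder_2, lock_cylinder_3 from where it was at the start of the episode above 0.03 m).
It also fails if it takes over 42 s, if anything falls off the work surface, if the arm or the gripper's body presses on something with over 40 N, if the wrist force passes 120 N, or if a joint passes its speed limit or range.

## Working session

There is one attempt and no reset: what is moved stays moved. The work goes in short steps, Python scripts to look and compute and a shell command to move; the robot and the scene stay as the last step left them, time stands still between calls to the robot, and variables do not carry over. Pictures are saved under pics/ and viewed, at most 12 in all, crops included, and the job is handed in when it is done.

```bash
mkdir -p pics; python3 - <<'E'
from plant import ctrl
import cv2,numpy as np,pickle
for n in("scene","side"):
    c=ctrl.capture(n);cv2.imwrite(f"pics/{n}0.png",c["image"][...,::-1]);pickle.dump(c,open(n+"0.pkl","wb"))
    print({k:v for k,v in c.items() if k!="image"})
s=ctrl.get_state();print(s)
E
```

```text
{'vertical_fov': 46.3737673994719, 'cx': 311.29012069511106, 'cy': 238.07446969742023, 'world_from_camera': array([[ 0.81807407,  0.31018499, -0.48429339, -0.20719861],
       [-0.57505903,  0.42966105, -0.69620292, -0.91282394],
       [-0.00786969,  0.84804284,  0.52986924,  0.81690617],
       [ 0.        ,  0.        ,  0.        ,  1.        ]])}
{'vertical_fov': 42.77203555064773, 'cx': 320.34646961027437, 'cy': 236.21820474433704, 'world_from_camera': array([[-0.99582226, -0.06583478,  0.06327559,  0.54751316],
       [ 0.09024023, -0.60364071,  0.79213294,  1.07464187],
       [-0.01395418,  0.79453362,  0.60705981,  0.86471765],
       [ 0.        ,  0.        ,  0.        ,  1.        ]])}
{'time_s': 0.1, 'joint_positions': array([ 1.05340609,  0.435142  ,  0.02500968,  1.57400552, -0.01158982,
        1.13398808, -0.075137  ]), 'qd': array([-9.26083411e-04, -8.40085589e-04,  2.76096212e-04, -1.97391059e-03,
        2.94888244e-04, -3.34577597e-05, -9.18298061e-05]), 'tau': array([ 3.95068826e-03, -6.69122815e+01,  9.88452360e-01, -3.15148652e+01,
       -6.05273922e-02,  3.74625146e-02,  6.18994613e-05]), 'tool_pos': array([ 0.25162025, -0.57161654,  0.22603112]), 'tcp_rot': array([-6.64451741e-04,  9.78584249e-01,  2.05845521e-01, -2.17283788e-04]), 'wrist_force': array([0.47826185, 0.17045286, 0.39293004]), 'moment': array([ 0.00184552, -0.01127588, -0.00969129]), 'grasp_force': 0.0, 'gripper_width': 0.09172560605719418}
```

View pics/scene0.png

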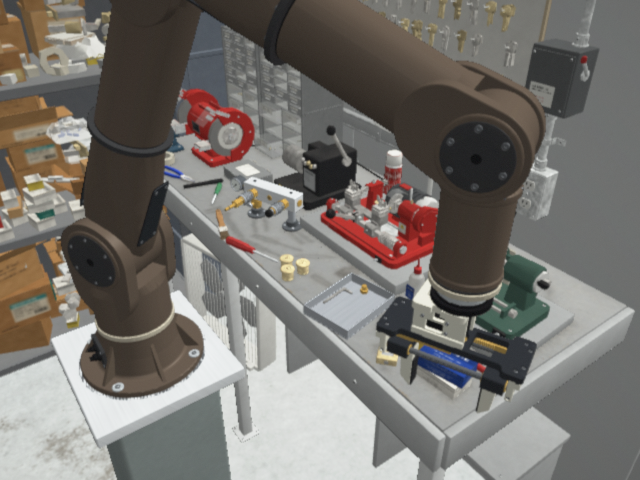

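View pics/side0.png

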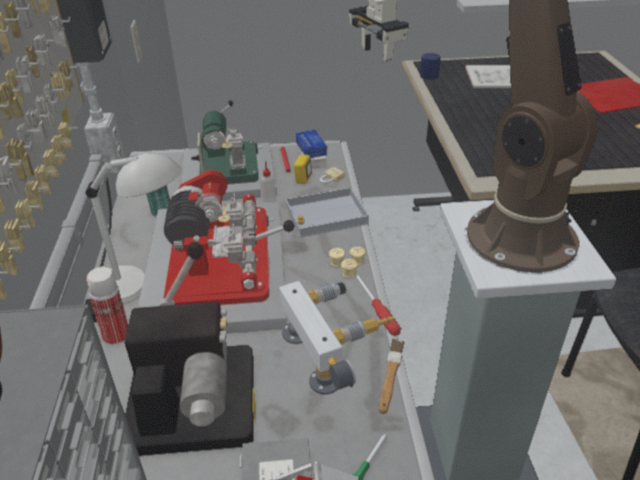

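The side view shows the manifold's bar at about (310,320). The nozzle is in the left coupler (tip about (395,320)), the dust plug is in the right one (340,288), and the tray is at (327,212). I'll enlarge both.

```bash
python3 - <<'E'
import cv2
a=cv2.imread("pics/side0.png")[265:395,270:420];b=cv2.imread("pics/side0.png")[180:240,275:375]
cv2.imwrite("pics/s1.png",cv2.resize(a,None,fx=5,fy=4.6,interpolation=cv2.INTER_CUBIC)[:600])
a=cv2.imread("pics/scene0.png")[165:235,215:310];b=cv2.imread("pics/scene0.png")[265:340,295:400]
import numpy as np
a=cv2.resize(a,(400,295),interpolation=cv2.INTER_CUBIC);b=cv2.resize(b,(413,295),interpolation=cv2.INTER_CUBIC)[:,:400]
c=cv2.resize(cv2.imread("pics/side0.png")[180:245,275:375],(456,296),interpolation=cv2.INTER_CUBIC)
o=np.zeros((600,800,3),np.uint8);o[:295,:400]=a;o[:295,400:]=b;o[300:596,:456]=c
cv2.imwrite("pics/s2.png",o)
E
```

```text
(no output)
```

View pics/s1.png

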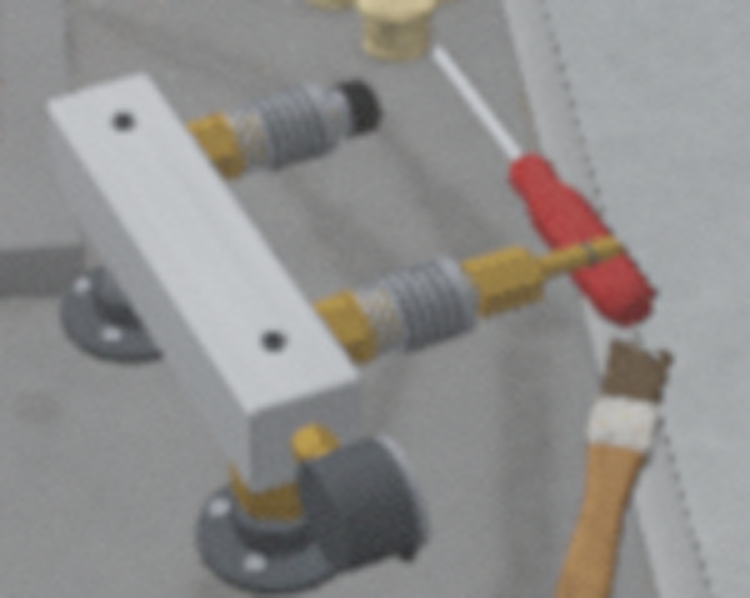

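View pics/s2.png

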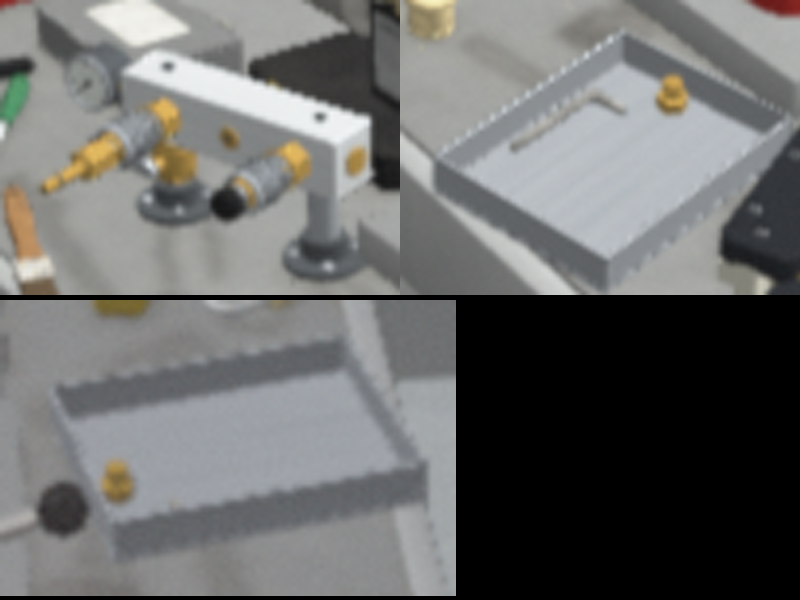

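```bash
cat >h.py <<'E'
import numpy as np,pickle
from scipy.optimize import least_squares
from scipy.spatial.transform import Rotation as R
def proj(c,P):
    T=np.linalg.inv(c["world_from_camera"]);p=np.asarray(P)@T[:3,:3].T+T[:3,3]
    f=240/np.tan(np.radians(c["vertical_fov"])/2)
    return np.c_[c["cx"]+f*p[:,0]/-p[:,2],c["cy"]+f*p[:,1]/p[:,2]]
def place(v,P):
    c,s=np.cos(v[2]),np.sin(v[2]);P=np.asarray(P,float)
    return np.c_[v[0]+c*P[:,0]-s*P[:,1],v[1]+s*P[:,0]+c*P[:,1],P[:,2]]
E
python3 - <<'E'
from h import *
sc,si=[pickle.load(open(n+"0.pkl","rb")) for n in("scene","side")]
A=lambda u,o,s:np.array(u)/s+o
S1=A([(357,380),(250,412),(145,75),(50,103),(620,243),(505,280)],(270,265),(5,4.6))
C1=A([(122,70),(155,50),(335,138),(372,118),(45,187),(100,158)],(215,165),4.212)
def M(m):return [(-.021,.092,.108),(.021,.092,.108),(-.021,-.092,.108),(.021,-.092,.108),(m-.062,.055,.085),(m-.014,.055,.085)]
r=lambda v:np.r_[proj(si,place(v,M(v[3])))-S1,proj(sc,place(v,M(v[3])))-C1]
a=least_squares(lambda v:r(v).ravel(),[.6,.2,0,-.1],loss="soft_l1");print("man",a.x.round(4));print(r(a.x).round(1).tolist())
S2=A(np.array([(115,525),(55,388),(345,340),(425,465)])-(0,300),(275,180),4.557)
C2=A(np.array([(625,35),(790,118),(608,262),(435,163)])-(400,0),(295,265),3.933)
T=[(.085,.065,.026),(.085,-.065,.026),(-.085,-.065,.026),(-.085,.065,.026)]
r=lambda v:np.r_[proj(si,place(v,T))-S2,proj(sc,place(v,T))-C2]
b=least_squares(lambda v:r(v).ravel(),[.5,-.2,0],loss="soft_l1");print("tray",b.x.round(4));print(r(b.x).round(1).tolist())
m=a.x[3];print("sleeve,hex,mouth",place(a.x,[(m+.016,.055,.085),(m-.014,.055,.085),(m,.055,.085),(m+.016,-.055,.085)]).round(4))
E
```

```text
man [ 0.5099  0.3075  0.3505 -0.0805]
[[1.4, -2.1], [-0.3, -0.6], [-0.9, -2.2], [-2.8, -1.6], [0.2, 0.2], [-0.5, 0.7], [-1.6, -0.8], [0.1, -1.3], [-0.3, -0.1], [-0.0, -1.3], [-1.8, -0.9], [-3.0, -1.0]]
tray [ 0.4343 -0.1395  0.2104]
[[-0.3, -2.0], [-1.5, -1.8], [0.1, -3.1], [0.9, -2.3], [-1.2, -1.6], [0.9, -0.5], [-0.4, -0.3], [-1.2, -1.4]]
sleeve,hex,mouth [[0.4304 0.337  0.085 ]
 [0.4022 0.3267 0.085 ]
 [0.4154 0.3315 0.085 ]
 [0.4682 0.2337 0.085 ]]
```

```bash
python3 -m handwheel '[[[0.33,0,-0.25],[0,0,0],60],[[0.66,0,-0.5],[0,0,0],60],[[1,0,-0.7],[0,0,0],60],[[1,0,-0.7],[0,0,0],60]]'
python3 -m handwheel '[[[0.18,-0.32,0],[0,0,0.08],60],[[0.36,-0.64,0],[0,0,0.08],60],[[0.54,-0.95,0],[0,0,0.08],60]]'
python3 -m handwheel '[[[0.18,-0.32,0],[0,0,0],60],[[0.36,-0.64,0],[0,0,0],60],[[0.54,-0.95,0],[0,0,0],60]]'
python3 -m handwheel '[[[0.18,-0.32,0],[0,0,0],60],[[0.36,-0.64,0],[0,0,0],60],[[0.54,-0.95,0],[0,0,0],60]]'
```

```text
time_s: 0.43
tool_pos: [0.3526, -0.5283, 0.3007]
tcp_rot: [0.002, 0.978, 0.211, 0.004]
wrist_force: [1.3, 1.1, -0.4]
gripper_width: 0.0698
grasp_force: 0.0
time_s: 0.68
tool_pos: [0.3542, -0.4215, 0.2959]
tcp_rot: [-0.0, 0.985, 0.175, -0.0]
wrist_force: [1.2, 0.4, -0.3]
gripper_width: 0.0604
grasp_force: 0.0
time_s: 0.93
tool_pos: [0.3721, -0.3133, 0.2963]
tcp_rot: [-0.0, 0.985, 0.175, -0.0]
wrist_force: [0.5, -0.9, 0.2]
gripper_width: 0.0597
grasp_force: 0.0
time_s: 1.18
tool_pos: [0.3899, -0.2056, 0.2965]
tcp_rot: [-0.0, 0.985, 0.175, -0.0]
wrist_force: [1.6, 0.7, -0.5]
gripper_width: 0.0597
grasp_force: 0.0
```

```bash
for i in 1; do
python3 -m handwheel '[[[0.15,-0.33,0],[0,0,0],60],[[0.3,-0.66,0],[0,0,0],60],[[0.45,-0.99,0],[0,0,0],60]]'
python3 -m handwheel '[[[0.15,-0.33,0],[0,0,0],60],[[0.3,-0.66,0],[0,0,0],60],[[0.45,-0.99,0],[0,0,0],60]]'
python3 -m handwheel '[[[0.15,-0.33,0],[0,0,0],60],[[0.3,-0.66,0],[0,0,0],60],[[0.45,-0.99,0],[0,0,0],60]]'
python3 -m handwheel '[[[0.15,-0.33,0],[0,0,0],60],[[0.3,-0.66,0],[0,0,0],60],[[0.45,-0.99,0],[0,0,0],60]]'
python3 -m handwheel '[[[0.15,-0.33,0.1],[0,0,0],60],[[0.3,-0.66,0.3],[0,0,0],60],[[0.45,-0.99,0.6],[0,0,0],60],[[0.45,-0.99,0.8],[0,0,0],60],[[0.45,-0.99,0.8],[0,0,0],60],[[0.45,-0.99,0.8],[0,0,0],60]]'
done | grep -E "pos|rot"
cat >look.py <<'E'
import sys,cv2,pickle
from plant import ctrl
n,o=sys.argv[1:3];c=ctrl.capture(n);pickle.dump(c,open(o+".pkl","wb"));cv2.imwrite(f"pics/{o}.png",c["image"][...,::-1])
print(ctrl.get_state()["time_s"])
E
python3 look.py wrist w1
```

```text
tool_pos: [0.398, -0.0973, 0.2965]
tcp_rot: [0.0, 0.985, 0.175, -0.0]
tool_pos: [0.4061, 0.011, 0.2966]
tcp_rot: [0.0, 0.985, 0.175, -0.0]
tool_pos: [0.4143, 0.1194, 0.2966]
tcp_rot: [0.0, 0.985, 0.175, -0.0]
tool_pos: [0.4226, 0.2278, 0.2964]
tcp_rot: [0.0, 0.985, 0.175, -0.0]
tool_pos: [0.4302, 0.3339, 0.2155]
tcp_rot: [0.001, 0.984, 0.176, -0.002]
2.7333
```

View pics/w1.png

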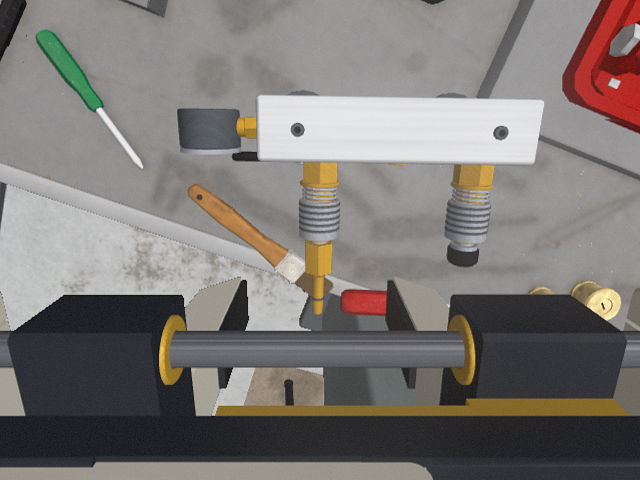

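The wrist view shows the left sleeve at about (319,217), hexagon (318,258), nozzle tip (318,313), right sleeve (467,218), cap (463,256), and the bar's rear corners at (257,97) and (544,101).

```bash
python3 - <<'E'
from h import *
c=pickle.load(open("w1.pkl","rb"));s=1
U=np.array([(319,217),(318,258),(318,314),(467,218),(463,257),(257,97),(544,101)])
def M(m):return [(m+.016,.055,.085),(m-.014,.055,.085),(m-.062,.055,.085),(m+.016,-.055,.085),(m-.007,-.055,.085),(.021,.092,.108),(.021,-.092,.108)]
r=lambda v:proj(c,place(v,M(v[3])))-U
a=least_squares(lambda v:r(v).ravel(),[.51,.307,.35,-.08],loss="soft_l1").x;print(a.round(4),r(a).round(1).tolist())
m=a[3];print(place(a,[(m+.016,.055,.085),(m-.014,.055,.085),(m,.055,.085)]).round(4));print(c["world_from_camera"].round(3))
from plant import ctrl
st=ctrl.get_state();p=st["tool_pos"];q=st["tcp_rot"];Q=R.from_quat(q[[1,2,3,0]]);print(p,Q.as_matrix().round(3))
t=place(a,[(m+.016,.055,.068)])[0];print("to sleeve, tool mm",Q.inv().apply(t-p)*1e3)
E
```

```text
[ 0.5099  0.3037  0.3511 -0.0784] [[-1.3, 2.0], [-0.4, -0.9], [-0.5, -0.2], [-0.8, 1.2], [-0.1, -8.4], [1.9, 2.3], [9.1, -1.3]]
[[0.4324 0.3339 0.085 ]
 [0.4042 0.3236 0.085 ]
 [0.4174 0.3284 0.085 ]]
[[ 0.345  0.898  0.271  0.503]
 [-0.939  0.33   0.101  0.361]
 [ 0.001 -0.289  0.957  0.372]
 [ 0.     0.     0.     1.   ]]
[0.43116559 0.33393256 0.21693311] [[ 0.939  0.344 -0.001]
 [ 0.344 -0.939 -0.001]
 [-0.001  0.001 -1.   ]]
to sleeve, tool mm [  1.29495104   0.32084857 148.93227401]
```

```bash
python3 -m handwheel '[[[0.02,0,0.35],[0,0,0],60],[[0.02,0,0.7],[0,0,0],60],[[0.02,0,1],[0,0,0],60],[[0.02,0,1],[0,0,0],60]]'
python3 -m handwheel '[[[0,0,0.25],[0,0,0],60],[[0,0,0.49],[0,0,0],60],[[0,0,0.49],[0,0,0],60],[[0,0,0.49],[0,0,0],60]]'
python3 look.py wrist w2; python3 look.py side sd2
```

```text
time_s: 3.07
tool_pos: [0.4321, 0.3318, 0.1136]
tcp_rot: [0.002, 0.985, 0.174, -0.002]
wrist_force: [-0.9, -0.6, -0.3]
gripper_width: 0.0599
grasp_force: 0.0
time_s: 3.4
tool_pos: [0.4338, 0.3351, 0.0695]
tcp_rot: [0.0, 0.985, 0.174, 0.0]
wrist_force: [-0.1, 0.3, 1.1]
gripper_width: 0.0602
grasp_force: 0.0
3.45
3.5
```

View pics/w2.png

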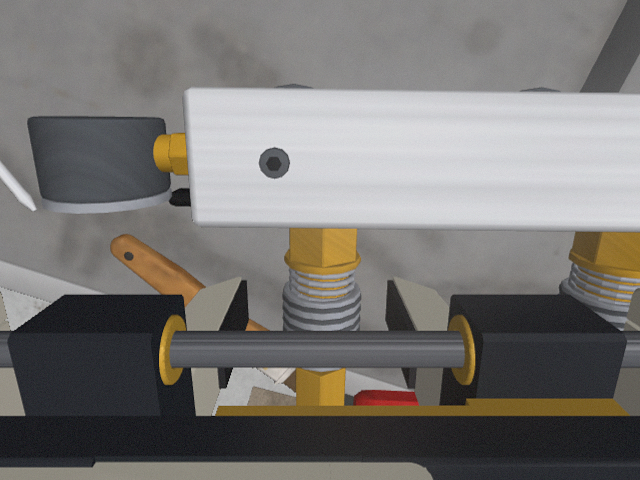

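The sleeve sits between the fingers, centred within about 1 mm. I'll close on it.

```bash
python3 -m handwheel '[[[0,0,0],[0,0,0],20],[[0,0,0],[0,0,0],20],[[0,0,0],[0,0,0],20],[[0,0,0],[0,0,0],20],[[0,0,0],[0,0,0],20],[[0,0,0],[0,0,0],20]]'
```

```text
time_s: 4.0
tool_pos: [0.4338, 0.3334, 0.0679]
tcp_rot: [0.002, 0.985, 0.174, 0.0]
wrist_force: [3.5, -7.3, 6.6]
gripper_width: 0.0282
grasp_force: 30.0
```

```bash
python3 -m handwheel '[[[0.03,0,0],[0,0,0],20],[[0.06,0,0],[0,0,0],20],[[0.09,0,0],[0,0,0],20],[[0.12,0,0],[0,0,0],20],[[0.12,0,0],[0,0,0],20],[[0.12,0,0],[0,0,0],20],[[0.12,0,0],[0,0,0],20],[[0.12,0,0],[0,0,0],20],[[0.12,0,0],[0,0,0],20],[[0.12,0,0],[0,0,0],20],[[0.12,0,0],[0,0,0],20],[[0.12,0,0],[0,0,0],20]]'
python3 look.py wrist w3
python3 -c "
import cv2,numpy as np
a=cv2.imread('pics/w2.png')[215:420,200:440];b=cv2.imread('pics/w3.png')[215:420,200:440]
cv2.imwrite('pics/c3.png',cv2.resize(np.hstack([a,b]),(800,342)))"
```

```text
time_s: 5.0
tool_pos: [0.4433, 0.3367, 0.0678]
tcp_rot: [0.002, 0.985, 0.175, -0.001]
wrist_force: [-5.6, -10.7, 14.4]
gripper_width: 0.0284
grasp_force: 30.0
5.05
```

View pics/c3.png

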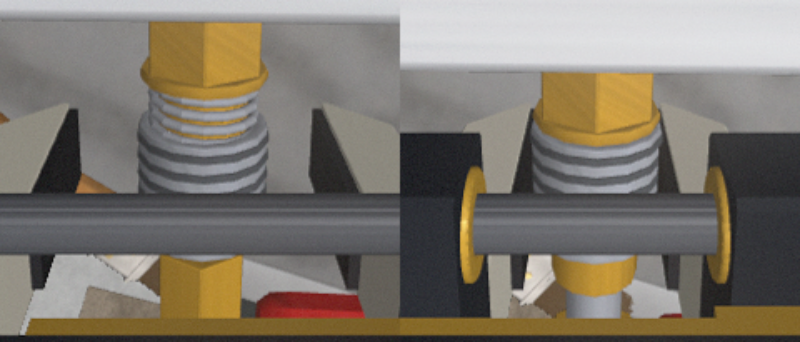

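The sleeve is hard back against the coil and the steel nipple shows, so the nozzle has slid forward. I'll let go and shift forward over the hexagon.

```bash
python3 -m handwheel '[[[0.12,0,0],[0,0,0],20],[[0,0,0],[0,0,0],60],[[0,0,0],[0,0,0],60],[[0,0,0],[0,0,0],60],[[0,0,0],[0,0,0],60],[[0,0,0],[0,0,0],60]]' | head -0
python3 -m handwheel '[[[0,0,0],[0,0,0],60],[[0,0,0],[0,0,0],60],[[0,0,0],[0,0,0],60]]'
python3 look.py side sd3;python3 look.py wrist w4
python3 -c "
import cv2,numpy as np
a=cv2.imread('pics/sd3.png')[255:375,270:430];b=cv2.imread('pics/w4.png')
cv2.imwrite('pics/c4.png',np.hstack([cv2.resize(a,(400,300)),cv2.resize(b,(400,300))]))"
```

```text
time_s: 5.8
tool_pos: [0.4443, 0.3397, 0.0677]
tcp_rot: [-0.0, 0.985, 0.175, 0.0]
wrist_force: [0.5, -0.1, -0.6]
gripper_width: 0.06
grasp_force: 0.0
5.85
5.9Exception ignored on flushing sys.stdout:
BrokenPipeError: [Errno 32] Broken pipe
```

View pics/c4.png

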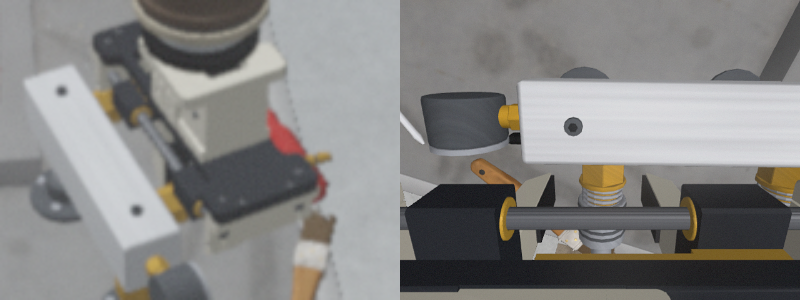

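Coil visible, sleeve home, fingers clear. Now to the hexagon.

```bash
python3 -m handwheel '[[[-0.2,0.015,-0.07],[0,0,0],60],[[-0.4,0.015,-0.07],[0,0,0],50],[[-0.61,0.015,-0.07],[0,0,0],50],[[-0.61,0.015,-0.07],[0,0,0],50],[[-0.61,0.015,-0.07],[0,0,0],50]]'
python3 look.py wrist w5
python3 -c "
import cv2,numpy as np
cv2.imwrite('pics/c5.png',cv2.imread('pics/w5.png')[40:440])"
```

```text
time_s: 6.32
tool_pos: [0.3869, 0.3169, 0.0749]
tcp_rot: [0.0, 0.984, 0.176, 0.0]
wrist_force: [0.5, -0.3, 0.4]
gripper_width: 0.0502
grasp_force: 0.0
6.3667
```

View pics/c5.png

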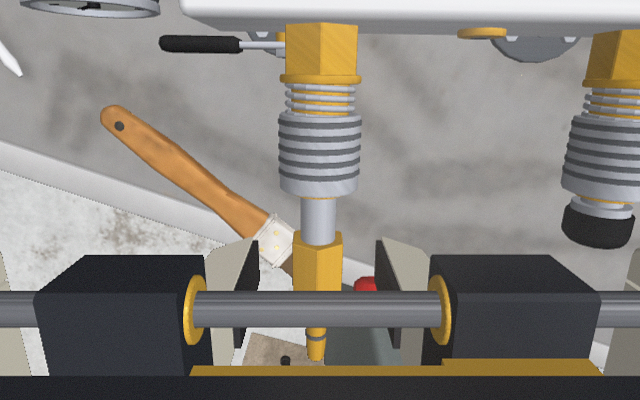

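The hexagon is between the fingers (rows 235–300, centre column 317) and the sleeve is home. Grip it.

```bash
python3 -m handwheel '[[[0,0,0],[0,0,0],10],[[0,0,0],[0,0,0],10],[[0,0,0],[0,0,0],10],[[0,0,0],[0,0,0],10],[[0,0,0],[0,0,0],10],[[0,0,0],[0,0,0],10]]'
python3 -m handwheel '[[[-0.1,0,0],[0,0,0],10],[[-0.2,0,0],[0,0,0],10],[[-0.3,0,0],[0,0,0],10],[[-0.45,0,0],[0,0,0],10],[[-0.6,0,0],[0,0,0],10],[[-0.6,0,0],[0,0,0],10]]'
python3 -m handwheel '[[[0,0,-0.3],[0,0,0],10],[[0,0,-0.6],[0,0,0],10],[[0,0,-1],[0,0,0],10],[[0,0,-1],[0,0,0],10],[[0,0,-1],[0,0,0],10]]'
python3 look.py wrist w6
```

```text
time_s: 6.87
tool_pos: [0.3876, 0.3172, 0.0746]
tcp_rot: [-0.0, 0.985, 0.175, -0.0]
wrist_force: [-0.4, 0.5, -0.1]
gripper_width: 0.0194
grasp_force: 30.0
time_s: 7.37
tool_pos: [0.3273, 0.2946, 0.0745]
tcp_rot: [0.001, 0.984, 0.176, -0.001]
wrist_force: [0.5, -0.8, -0.9]
gripper_width: 0.0198
grasp_force: 30.0
time_s: 7.78
tool_pos: [0.3319, 0.2974, 0.1766]
tcp_rot: [-0.001, 0.985, 0.175, 0.002]
wrist_force: [0.4, -1.0, -0.3]
gripper_width: 0.0197
grasp_force: 30.0
7.8333
```

View pics/w6.png

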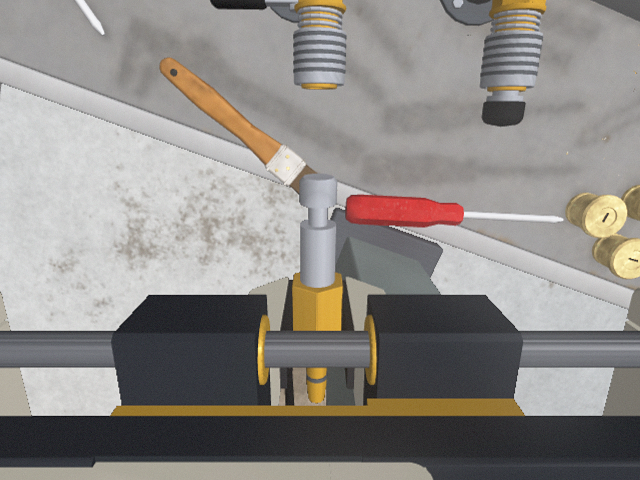

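```bash
{
python3 -m handwheel '[[[-0.04,0.3,0],[0,0,0],10],[[-0.09,0.6,0],[0,0,0],10],[[-0.13,0.92,0],[0,0,0],10]]'
python3 -m handwheel '[[[-0.04,0.3,0],[0,0,0],10],[[-0.09,0.6,0],[0,0,0],10],[[-0.13,0.92,0],[0,0,0],10]]'
python3 -m handwheel '[[[-0.04,0.3,0],[0,0,0],10],[[-0.09,0.6,0],[0,0,0],10],[[-0.13,0.92,0],[0,0,0],10]]'
python3 -m handwheel '[[[-0.04,0.3,0],[0,0,0],10],[[-0.09,0.6,0],[0,0,0],10],[[-0.13,0.92,0],[0,0,0],10]]'
python3 -m handwheel '[[[-0.04,0.3,0],[0,0,0.06],10],[[-0.09,0.6,0],[0,0,0.12],10],[[-0.13,0.92,0],[0,0,0.18],10],[[-0.13,0.92,0.2],[0,0,0.18],10],[[-0.13,0.92,0.4],[0,0,0.18],10],[[-0.13,0.92,0.4],[0,0,0.18],10]]'
} | grep -E "pos|grasp|width|rot"
python3 look.py wrist w7
```

```text
tool_pos: [0.3493, 0.2044, 0.1733]
tcp_rot: [0.0, 0.984, 0.176, -0.001]
gripper_width: 0.0198
grasp_force: 30.0
tool_pos: [0.3688, 0.113, 0.1734]
tcp_rot: [0.0, 0.984, 0.175, -0.001]
gripper_width: 0.0196
grasp_force: 30.0
tool_pos: [0.3882, 0.0223, 0.1734]
tcp_rot: [-0.0, 0.985, 0.175, -0.001]
gripper_width: 0.0196
grasp_force: 30.0
tool_pos: [0.4076, -0.0682, 0.1733]
tcp_rot: [-0.0, 0.985, 0.175, -0.001]
gripper_width: 0.0197
grasp_force: 30.0
tool_pos: [0.4252, -0.1575, 0.1305]
tcp_rot: [-0.001, 0.995, 0.105, -0.004]
gripper_width: 0.0198
grasp_force: 30.0
9.3833
```

View pics/w7.png

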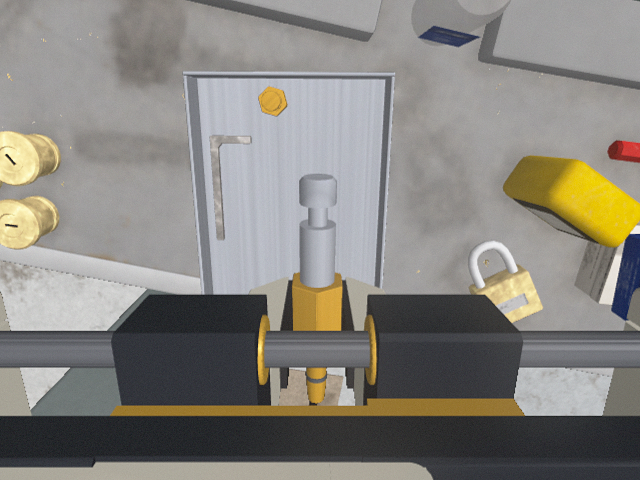

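The nozzle is held over the tray. The tray's far rim corners are at (184,73) and (394,73), and the bush is at (272,100).

```bash
python3 - <<'E'
from h import *
c=pickle.load(open("w7.pkl","rb"))
U=np.array([(184,73),(394,73)])
r=lambda v:proj(c,place(v,[(.085,.065,.026),(.085,-.065,.026)]))-U
a=least_squares(lambda v:r(v).ravel(),[.434,-.14,.21]).x;print(a.round(4),r(a).round(1).tolist())
print(proj(c,place(a,[(.068,.012,.012)])))
from plant import ctrl
st=ctrl.get_state();p=st["tool_pos"];q=st["tcp_rot"];Q=R.from_quat(q[[1,2,3,0]])
d=p-[a[0],a[1],0];k,s=np.cos(a[2]),np.sin(a[2]);print("tcp in tray",k*d[0]+s*d[1],-s*d[0]+k*d[1],p[2],Q.as_matrix()[:,0])
E
```

```text
[ 0.4363 -0.1373  0.2091] [[-2.2, 0.2], [2.2, 0.1]]
[[272.53412271 103.04560909]]
tcp in tray -0.014170671045353946 -0.017204567995159133 0.13220625801828473 [ 0.97786696  0.20914809 -0.00576892]
```

```bash
python3 -m handwheel '[[[0.03,0,0.25],[0,0,0],10],[[0.03,0,0.5],[0,0,0],10],[[0.03,0,0.75],[0,0,0],10],[[0.03,0,1],[0,0,0],10],[[0.03,0,1],[0,0,0],10],[[0.03,0,1],[0,0,0],10]]'
python3 -m handwheel '[[[0,0,0.08],[0,0,0],10],[[0,0,0.16],[0,0,0],10],[[0,0,0.22],[0,0,0],10],[[0,0,0.22],[0,0,0],10],[[0,0,0.22],[0,0,0],10]]'
```

```text
time_s: 9.88
tool_pos: [0.4308, -0.1564, 0.0346]
tcp_rot: [-0.0, 0.994, 0.106, -0.001]
wrist_force: [0.8, 0.1, -1.2]
gripper_width: 0.0196
grasp_force: 30.0
time_s: 10.3
tool_pos: [0.4315, -0.1571, 0.0127]
tcp_rot: [-0.0, 0.994, 0.105, -0.0]
wrist_force: [0.0, 0.4, -0.7]
gripper_width: 0.02
grasp_force: 30.0
```

```bash
python3 -m handwheel '[[[0,0,0.02],[0,0,0],10],[[0,0,0.04],[0,0,0],10],[[0,0,0.06],[0,0,0],10],[[0,0,0.06],[0,0,0],10],[[0,0,0.06],[0,0,0],10]]'
python3 -m handwheel '[[[0,0,0],[0,0,0],22],[[0,0,0],[0,0,0],26],[[0,0,0],[0,0,0],36],[[0,0,0],[0,0,0],36],[[0,0,0],[0,0,0],36],[[0,0,0],[0,0,0],36]]'
python3 -m handwheel '[[[0,0,-0.1],[0,0,0],36],[[0,0,-0.3],[0,0,0],36],[[0,0,-0.6],[0,0,0],36],[[0,0,-1],[0,0,0],36],[[0,0,-1],[0,0,0],36]]'
python3 -m handwheel '[[[-0.3,0,0],[0,0,0],36],[[-0.6,0,-0.4],[0,0,0],36],[[-0.6,0,-0.8],[0,0,0],36],[[-0.6,0,-0.8],[0,0,0],36],[[-0.6,0,-0.8],[0,0,0],36]]'
python3 look.py wrist w8;python3 look.py side sd8
python3 -c "
import cv2,numpy as np
a=cv2.imread('pics/sd8.png')[170:380,250:430];b=cv2.imread('pics/w8.png')
cv2.imwrite('pics/c8.png',np.hstack([cv2.resize(a,(350,408)),cv2.resize(b,(450,408))]))"
```

```text
time_s: 10.72
tool_pos: [0.4318, -0.1572, 0.0068]
tcp_rot: [0.0, 0.994, 0.105, 0.0]
wrist_force: [0.5, 0.5, 1.6]
gripper_width: 0.0199
grasp_force: 30.0
time_s: 11.22
tool_pos: [0.4315, -0.1571, 0.0067]
tcp_rot: [0.0, 0.994, 0.105, -0.0]
wrist_force: [0.7, -0.0, -0.8]
gripper_width: 0.036
grasp_force: 0.0
time_s: 11.63
tool_pos: [0.4349, -0.1576, 0.1131]
tcp_rot: [0.002, 0.994, 0.105, 0.004]
wrist_force: [1.4, -0.1, 0.3]
gripper_width: 0.0357
grasp_force: 0.0
time_s: 12.05
tool_pos: [0.3741, -0.1704, 0.1899]
tcp_rot: [0.002, 0.995, 0.105, 0.003]
wrist_force: [-0.0, -0.7, -0.2]
gripper_width: 0.0356
grasp_force: 0.0
12.1
12.15
```

View pics/c8.png

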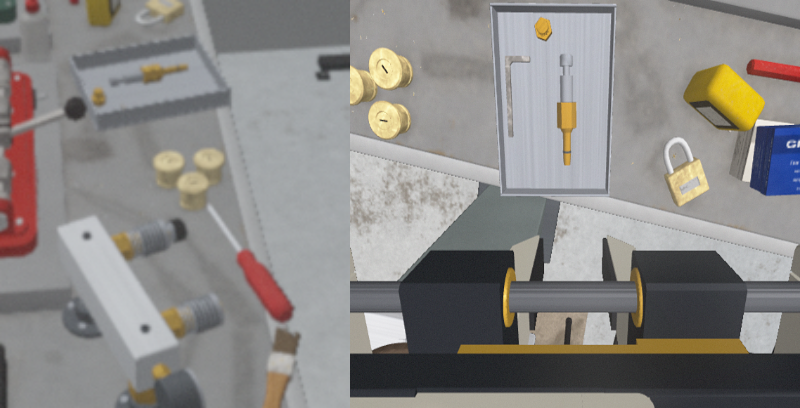

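The nozzle lies flat in the tray, the plug is seated, and everything else on the bench is undisturbed. Handing in.

```bash
python3 -c "
from plant import ctrl
print(ctrl.job_done())"
```

```text
the job is handed in; nothing more can be done
None
```

The job is handed in at about 12 s of the 42 s allowed: the last pictures show the nozzle lying flat in the tray, the sleeves home and the dust plug seated; no verdict was returned.

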